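Sort the weighing things into their trays

ROBOT

A 6-joint arm with a two-finger parallel gripper is mounted at the origin on a cart in front of the work surface, level with it; the furniture and walls round the work are solid. World frame = base frame: x ahead of the robot, y to its left, z up, the work surface at z = 0. Lengths are in m, angles in degrees, forces in N, time in s.
With the tool pointing down it reaches from about 0.325 to 0.775 m from the base axis. Payload 5.5 kg.
Tool frame: the origin (TCP) lies at the centre of the arm's flange, where the gripper is bolted on; the fingertips stand 182 mm ahead of it and the grasp point (between the pads) lies 163 mm ahead of it; z points along the fingers, y is the line along which they close (so a half turn about z gives the same grasp; the last joint's range is limited). The gripper opens to 88 mm and grips with 3 to 60 N. Pads are 20 mm wide; open, the fingers measure 115 mm over their backs; the gripper's body (75 mm by 178 mm) begins 61 mm behind the grasp point.
Start: joints at [71.293, 5.22, 70.514, -0, 104.267, -3.249], TCP at [0.16, 0.578, 0.405] pointing down, gripper open.
Joint ranges: [-164.24, 164.24], [-49.07, 125.15], [9.68, 141.18], [-86.29, 266.29], [3.28, 154.24], [-151.56, 151.56]. Speed limits (degrees/s): [147.25, 147.25, 172.46, 180, 180, 180].

INTERFACE

Orientations are given as [roll, pitch, yaw] about the fixed x, y, z axes, in that order (R = Rz(yaw) Ry(pitch) Rx(roll)).
In Python, from station import r gives the robot as it stands. The module is installed in compiled form; this text tells all that it offers. Calls block until the motion is done:
- r.reach(position, orientation): joint-space move of the TCP to a pose.
- r.servo_line(position, rotation=None, speed=0.15): straight line of the TCP; rotation=None keeps the orientation; speed is the mean speed in m/s.
- r.move_joints(angles): joint-space move.
- r.let_go() and r.grab(squeeze=None): open the fingers fully, or close them until they stop; squeeze is the grip in N (None keeps the last).
- r.wait(seconds).
- r.inverse_kinematics(position, orientation): joint angles nearest the present ones, or None.
- r.sense(): the state.
- r.snapshot(name): name is "side" or "top"; returns a dict with "frame" (420x560x3 uint8, red, green, blue), "fx", "fy", "cx", "cy" (pixels), "dist_coeffs" ([k1, k2, p1, p2, k3] as OpenCV has them; the pictures are not rectified), "R" (3x3) and "t" (3): a world point X has camera coordinates R X + t. Camera axes: x right, y down, z forward; pixel columns grow to the right and rows downward; lengths in m; the calibration is good to about 2 mm. A picture is of the moment at which its call begins. There is no depth.
A pose or a line that the arm cannot do raises r.IKError and nothing moves.
- r.hand_in(): hands the job in; it is judged then, once.
The state is a dict: "clock": time; "joints": joint angles; "joint_vel": joint speeds; "joint_torque": joint torques, N m; "tcp_pos": TCP position; "orientation": TCP orientation; "contact_force": force on the tool from outside, world axes, zero at the start; "torque": the same for the moment, N m; "opening": finger opening in m; "gripper_force": force on a finger pad.
Only numpy, scipy, OpenCV 4.12 (cv2) and the standard library are available. Lean on these libraries where they do the work, as an engineer would, in place of code of your own. Each camera call takes 0.05 s, during which the arm holds its last target. There are 200 camera calls.

TASK

Clear up after the weighing: stand the two capped sample vials in the yellow tray, the two knob weights in the blue tray, and lay the black plug adapter in the bay of the red tray that is still empty. Only one thing goes in each bay, upright as it stands now and centred on the round grey pad; leave the white adapter and the glass beaker where they are.

Things in the scene. Friction and masses are not known exactly. Their poses are not given: they have to be found in the camera images.
- vial_green: glass sample vial with a green screw cap, standing: 22 mm in diameter (cap 20 mm), 51 mm tall, about 20 g. Origin: centre of its underside, z up.
- vial_red: glass sample vial with a red screw cap, standing: 22 mm in diameter (cap 20 mm), 51 mm tall, about 20 g. Origin: centre of its underside, z up.
- weight_brass: brass-coloured knob weight, standing: round body 37 mm in diameter, 42 mm tall with its narrower knob, about 200 g; grip the body low, the shape narrows towards the knob. Origin: centre of its underside, z up.
- weight_grey: grey metal knob weight, standing: round body 29 mm in diameter, 33 mm tall with its narrower knob, about 100 g; grip the body low, the shape narrows towards the knob. Origin: centre of its underside, z up.
- plug_black: black plug-in adapter lying on its back, 60 g, 57 (x, with pins) x 51 (y) x 36 mm high. Solid body from x = -10 to +28, y = -26 to +26 mm; two thin pins stick out towards -x, to x = -29 mm. Origin: on the underside, mid-length with pins (the point to centre on the pad); grip across y (51 mm) near x = +9 mm. z up.
- tray_yellow: Yellow tray. Fixed; 170 (x) x 110 (y) x 16 mm high, walls 4 mm. A 4 mm wall across its middle makes two bays, each 79 (x) x 102 (y) mm inside, floor 4 mm above the bench, walls 12 mm above the floor. A flush round grey pad 64 mm across is centred in each bay, at x = -41.5 (near) and +41.5 mm (far), y = 0. Origin: middle of the underside; x along the long side, away from the robot; z up.
- tray_blue: Blue tray. Fixed; 170 (x) x 110 (y) x 16 mm high, walls 4 mm. A 4 mm wall across its middle makes two bays, each 79 (x) x 102 (y) mm inside, floor 4 mm above the bench, walls 12 mm above the floor. A flush round grey pad 64 mm across is centred in each bay, at x = -41.5 (near) and +41.5 mm (far), y = 0. Origin: middle of the underside; x along the long side, away from the robot; z up.
- tray_red: Red tray. Fixed; 170 (x) x 110 (y) x 16 mm high, walls 4 mm. A 4 mm wall across its middle makes two bays, each 79 (x) x 102 (y) mm inside, floor 4 mm above the bench, walls 12 mm above the floor. A flush round grey pad 64 mm across is centred in each bay, at x = -41.5 (near) and +41.5 mm (far), y = 0. Origin: middle of the underside; x along the long side, away from the robot; z up.
- plug_white: white plug-in adapter, 31 (x) by 72 (y, with pins) by 44 mm high, already lying in one bay of the red tray; to be left there. Origin: on the underside, in the middle of its length, on the bay floor; z up.
- beaker: empty glass beaker, 53 mm in diameter, 70 mm tall, standing at the left of the work; to be left alone. Origin: centre of its underside, z up.
Not all that is in view belongs to the job. Leave any green or turquoise look-alike of the weight_brass alone. Of the things that look like the weight_grey, take the one that is farthest to the robot's left at the start.

How it is judged (in metres and radians):
At the end, for the whole second after the job is handed in: Vials in yellow, weights in blue, one per bay; black adapter in red's empty bay. Each origin within 15 mm of the pad centre along tray x and y, under 8 mm above the tray's underside, upright to 0.1 rad, still. White adapter moved under 15 mm, beaker under 20 mm (((x of vial_green in the frame of tray_yellow between -0.0565 and -0.0265 m and y of vial_green in the frame of tray_yellow between -0.015 and 0.015 m and x of vial_red in the frame of tray_yellow between 0.0265 and 0.0565 m and y of vial_red in the frame of tray_yellow between -0.015 and 0.015 m) or (x of vial_green in the frame of tray_yellow between 0.0265 and 0.0565 m and y of vial_green in the frame of tray_yellow between -0.015 and 0.015 m and x of vial_red in the frame of tray_yellow between -0.0565 and -0.0265 m and y of vial_red in the frame of tray_yellow between -0.015 and 0.015 m)) and ((x of weight_brass in the frame of tray_blue between -0.0565 and -0.0265 m and y of weight_brass in the frame of tray_blue between -0.015 and 0.015 m and x of weight_grey in the frame of tray_blue between 0.0265 and 0.0565 m and y of weight_grey in the frame of tray_blue between -0.015 and 0.015 m) or (x of weight_brass in the frame of tray_blue between 0.0265 and 0.0565 m and y of weight_brass in the frame of tray_blue between -0.015 and 0.015 m and x of weight_grey in the frame of tray_blue between -0.0565 and -0.0265 m and y of weight_grey in the frame of tray_blue between -0.015 and 0.015 m)) and x of plug_black in the frame of tray_red between 0.0265 and 0.0565 m and y of plug_black in the frame of tray_red between -0.015 and 0.015 m and z of vial_green in the frame of tray_yellow between 0 and 0.008 m and angle between each of vial_green, vial_red, weight_brass, weight_grey, plug_black's own z axis and vertical below 0.1 rad and linear speed of each of vial_green, vial_red, weight_brass, weight_grey, plug_black below 0.02 m/s and z of vial_red in the frame of tray_yellow between 0 and 0.008 m and z of weight_brass in the frame of tray_blue between 0 and 0.008 m and z of weight_grey in the frame of tray_blue between 0 and 0.008 m and z of plug_black in the frame of tray_red between 0 and 0.008 m and distance of plug_white from where it was at the start of the episode below 0.015 m and distance of beaker from where it was at the start of the episode below 0.02 m); the robot touches nothing.
It fails at once if the white adapter is shifted more than 15 mm (distance of plug_white from where it was at the start of the episode above 0.015 m).
It fails at once if the beaker is shifted more than 20 mm or tipped (distance of beaker from where it was at the start of the episode above 0.02 m or angle between beaker's own z axis and vertical above 0.3 rad).
It also fails if it takes over 109 s, if anything falls off the work surface, if the arm or the gripper's body presses on something with over 40 N, if the wrist force passes 120 N, or if a joint passes its speed limit or range.

## Working session

There is one attempt and no reset: what is moved stays moved. The work goes in short steps, each a Python script; the robot and the scene stay as the last script left them, time stands still between calls to the robot, and variables do not carry over. Pictures are saved under pics/ and viewed, at most 14 in all, crops included, and the job is handed in when it is done.

```bash
mkdir -p pics; python3 - <<'E'
from station import r
import cv2,pickle
for n in("top","side"):
    s=r.snapshot(n); pickle.dump(s,open(n+"0.pkl","wb"))
    f=cv2.cvtColor(s["frame"],cv2.COLOR_RGB2BGR)
    cv2.imwrite(f"pics/{n}0.png",cv2.resize(f,(800,600),interpolation=cv2.INTER_CUBIC))
    print(n,s["R"],s["t"],s["fx"],s["dist_coeffs"])
print(r.sense())
E
```

```text
top [[ 0.07838078 -0.99691853  0.00314634]
 [-0.97686239 -0.0774331  -0.19935892]
 [ 0.19898823  0.01255236 -0.97992149]] [0.0100662  0.50231232 1.18227049] 538.1081635991958 [-0.2112451  0.         0.         0.         0.       ]
side [[-0.96803049 -0.25065285  0.0094931 ]
 [-0.14078     0.51159537 -0.84761499]
 [ 0.20760049 -0.82185359 -0.53052682]] [0.49329304 0.08716416 1.08227436] 474.5008313776089 [0.0339914 0.        0.        0.        0.       ]
{'clock': 0.1, 'joints': array([ 7.12935090e+01,  5.26015710e+00,  7.05748298e+01,  1.13731755e-03,
        1.04268270e+02, -3.24747643e+00]), 'joint_vel': array([-0.07596448, -0.09443015, -0.1811466 , -0.00983469, -0.14182768,
       -0.10314721]), 'joint_torque': array([ 2.52283498e-03, -4.47853410e+01, -4.07571495e+01,  6.99310354e-02,
        2.84117286e-02, -9.86207851e-05]), 'tcp_pos': array([0.15993317, 0.5783474 , 0.40360691]), 'orientation': array([-1.79896971e+02, -6.95036768e-03,  1.64541259e+02]), 'contact_force': array([ 0.71547773,  0.05933456, -0.79953611]), 'torque': array([-0.01955998, -0.01184551,  0.0419792 ]), 'gripper_force': 0.0, 'opening': 0.08771536966686411}
```

View pics/top0.png

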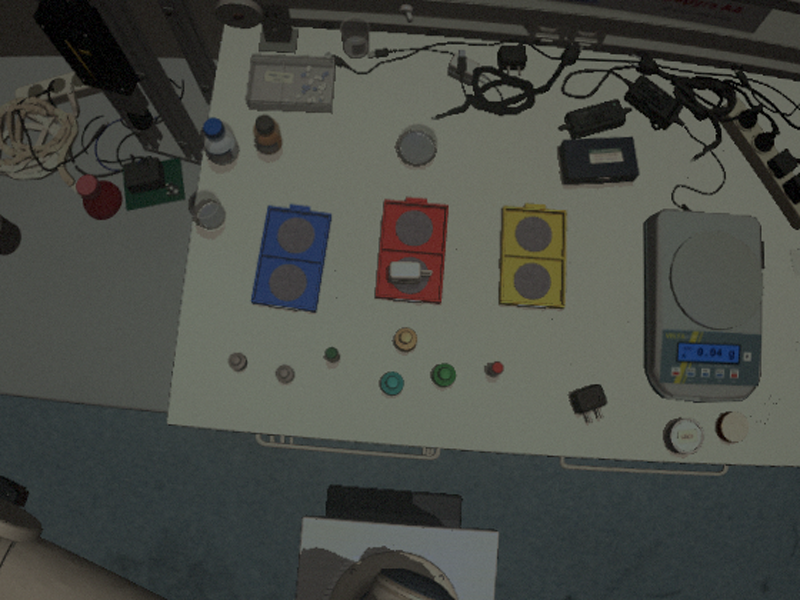

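View pics/side0.png

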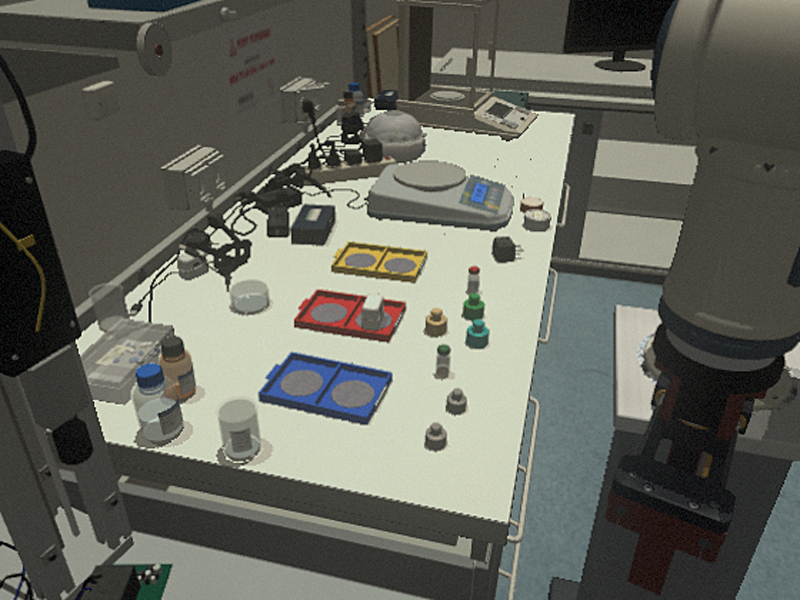

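```bash
cat > h.py <<'E'
import numpy as np,cv2,pickle
def px2w(s,u,v,z):
    K=np.array([[s["fx"],0,s["cx"]],[0,s["fy"],s["cy"]],[0,0,1]])
    p=cv2.undistortPoints(np.array([[[u,v]]],float),K,np.array(s["dist_coeffs"],float))[0,0]
    R=np.array(s["R"]);c=-R.T@s["t"];d=R.T@np.array([*p,1])
    return (c+d*(z-c[2])/d[2])[:2]
def crop(s,x0,y0,x1,y1,k,g=1.6):
    f=cv2.cvtColor(s["frame"],cv2.COLOR_RGB2BGR)[y0:y1,x0:x1]
    return cv2.resize(cv2.convertScaleAbs(f,alpha=g),None,fx=k,fy=k,interpolation=cv2.INTER_CUBIC)
E
python3 - <<'E'
from h import *
s=pickle.load(open("top0.pkl","rb"))
a=crop(s,155,228,355,283,4)
b=crop(s,170,135,400,220,2.4); c=crop(s,390,260,435,300,5)
im=np.zeros((a.shape[0]+b.shape[0],800,3),np.uint8)
im[:220]=a; im[220:220+b.shape[0],:b.shape[1]]=b; im[220:420,560:785]=c[:200]
cv2.imwrite("pics/c1.png",im)
s2=pickle.load(open("side0.pkl","rb"))
cv2.imwrite("pics/c2.png",crop(s2,285,155,375,325,3.5))
# pads by code
f=s["frame"].astype(int);hsv=cv2.cvtColor(s["frame"],cv2.COLOR_RGB2HSV)
for n,(x0,x1) in dict(blue=(176,232),red=(262,314),yellow=(348,397)).items():
    y0=140;sub=s["frame"][y0:218,x0:x1]
    m=((hsv[y0:218,x0:x1,1]<60)&(sub.max(2)<150)).astype(np.uint8)
    m=cv2.morphologyEx(m,cv2.MORPH_OPEN,np.ones((5,5)))
    k,l,st,ce=cv2.connectedComponentsWithStats(m)
    for i in range(1,k):
        if st[i,4]>200: u,v=ce[i]+[x0,y0]; print(n,st[i,2:],u.round(1),v.round(1),px2w(s,u,v,.004))
E
```

```text
blue [ 56  55 665] 192.5 154.0 [0.63527589 0.25185879]
blue [ 25  24 494] 206.8 164.4 [0.61148839 0.2140474 ]
blue [ 10  51 338] 227.8 197.1 [0.53421632 0.15509301]
blue [ 25  25 516] 201.0 197.2 [0.52876957 0.21924709]
red [  7  47 221] 264.0 159.4 [0.63475597 0.07619526]
red [ 25  24 488] 289.3 159.4 [0.63958665 0.01486078]
red [ 29  25 563] 285.8 192.0 [0.55761982 0.0175954 ]
red [ 52  38 509] 291.3 209.8 [0.5152556  0.00141941]
yellow [ 25  24 474] 373.1 163.5 [ 0.64655552 -0.19048706]
yellow [ 25  24 491] 372.2 196.5 [ 0.56330946 -0.19120651]
```

View pics/c1.png

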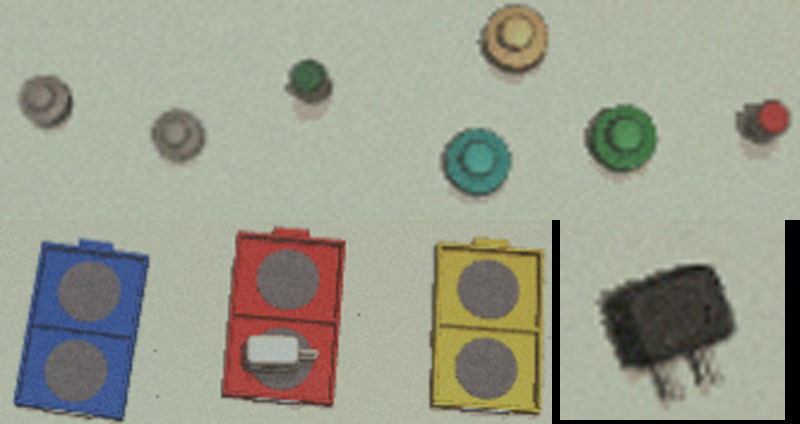

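View pics/c2.png

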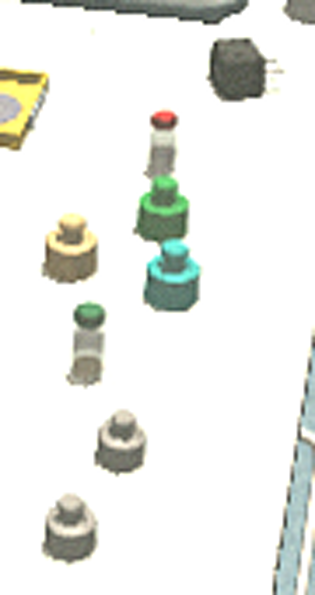

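```bash
python3 - <<'E'
from h import *
from scipy.optimize import minimize
T=pickle.load(open("top0.pkl","rb"));S=pickle.load(open("side0.pkl","rb"))
print("campos",-np.array(T["R"]).T@T["t"])
for n,z,(a,b),(c,d) in [("grey",.033,(41,95),(70,500)),("brass",.042,(516,33),(72,220)),("vg",.051,(309,74),(90,311)),("vr",.051,(773,116),(164,117))]:
    print(n,px2w(T,155+a/4,228+b/4,z),px2w(S,285+c/3.5,155+d/3.5,z))
def K(s): return np.array([[s["fx"],0,s["cx"]],[0,s["fy"],s["cy"]],[0,0,1.]])
box=np.array([[x,y,z] for x in(-.010,.028) for y in(-.026,.026) for z in(0,.036)])
V=[]
for s,(x0,y0,x1,y1) in((T,(392,258,436,290)),(S,(342,160,372,190))):
    m=np.zeros((420,560),np.uint8);m[y0:y1,x0:x1]=(s["frame"][y0:y1,x0:x1].max(2)<70)
    m=cv2.morphologyEx(m,cv2.MORPH_OPEN,np.ones((3,3),np.uint8)); V.append((s,m)); print(m.sum())
def iou(p,s,m):
    c,si=np.cos(p[2]),np.sin(p[2]);w=box.copy();w[:,0]=p[0]+c*box[:,0]-si*box[:,1];w[:,1]=p[1]+si*box[:,0]+c*box[:,1]
    q=cv2.projectPoints(w,cv2.Rodrigues(np.array(s["R"]))[0],np.array(s["t"],float),K(s),np.array(s["dist_coeffs"],float))[0]
    k=np.zeros((420*4,560*4),np.uint8);cv2.fillConvexPoly(k,cv2.convexHull(((q+.5)*4).astype(np.int32)),1)
    f=cv2.resize(k.astype(np.float32),(560,420),interpolation=cv2.INTER_AREA)
    return np.minimum(f,m).sum()/np.maximum(f,m).sum()
p0=[*px2w(T,390+110/5,260+95/5,.036),np.radians(13)]
for vs in(V[:1],V):
    o=minimize(lambda p:-sum(iou(p,*v) for v in vs),p0,method="Nelder-Mead",options=dict(initial_simplex=np.array(p0)+np.array([[0,0,0],[.015,0,0],[0,.015,0],[0,0,.25]])))
    print(o.x[:2],np.degrees(o.x[2]),[iou(o.x,*v) for v in V])
E
```

```text
campos [0.2546431  0.0340905  1.25864102]
grey [0.38758335 0.28481729] [0.38999016 0.28981502]
brass [0.44438987 0.01457462] [0.44684649 0.02145313]
vg [0.41028193 0.12973131] [0.41102182 0.13667665]
vr [ 0.40678332 -0.13405428] [ 0.40832114 -0.12486882]
413
162
[ 0.36192522 -0.29294753] 20.169295935601816 [np.float32(0.8986401), np.float32(0.51798123)]
[ 0.36266084 -0.29307988] 22.204627998063753 [np.float32(0.89849573), np.float32(0.5226537)]
```

```bash
cat >> h.py <<'E'
from station import r
def best(p,yaw):
    j0=r.sense()["joints"];c=[]
    for y in(yaw,yaw+180,yaw-180):
        j=r.inverse_kinematics(list(p),[180,0,y])
        if j is not None:c.append((np.abs(np.array(j)-j0).max(),y))
    return min(c)[1]
def pick(xy,tip,yaw,squeeze,up=.12):
    z=tip+.182; p=[xy[0],xy[1],z+up]
    y=best(p,yaw); r.reach(p,[180,0,y])
    r.servo_line([*xy,z],speed=.15); r.grab(squeeze)
    s=r.sense();print("grip",round(s["opening"],4),round(s["gripper_force"],1),s["tcp_pos"].round(4),s["contact_force"].round(1))
    r.servo_line([*xy,z+up],speed=.2)
    s=r.sense();print("lift",round(s["opening"],4),round(s["gripper_force"],1),s["contact_force"].round(1),round(s["clock"],1))
def place(xy,tip,yaw,up=.12):
    z=tip+.182; p=[xy[0],xy[1],z+up]
    y=best(p,yaw); r.reach(p,[180,0,y])
    r.servo_line([xy[0],xy[1],z+.02],speed=.2);r.servo_line([*xy,z],speed=.05)
    s=r.sense();print("down",s["tcp_pos"].round(4),s["contact_force"].round(1),round(s["opening"],4))
    r.let_go(); r.servo_line([*xy,z+up],speed=.25);print("clock",round(r.sense()["clock"],1))
E
python3 - <<'E'
from h import *
pick((.410,.130),.016,0,15)
place((.6466,-.1905),.0205,0)
f=r.snapshot("top");pickle.dump(f,open("top1.pkl","wb"));cv2.imwrite("pics/t1.png",crop(f,150,120,450,310,2.6))
E
```

```text
grip 0.0218 15.0 [0.41  0.13  0.198] [-0.   0.9 -0.4]
lift 0.0214 15.0 [-0.1  0.5 -0.3] 4.7
down [ 0.6465 -0.1905  0.2021] [0.5 0.  0.6] 0.0218
clock 9.1
```

View pics/t1.png

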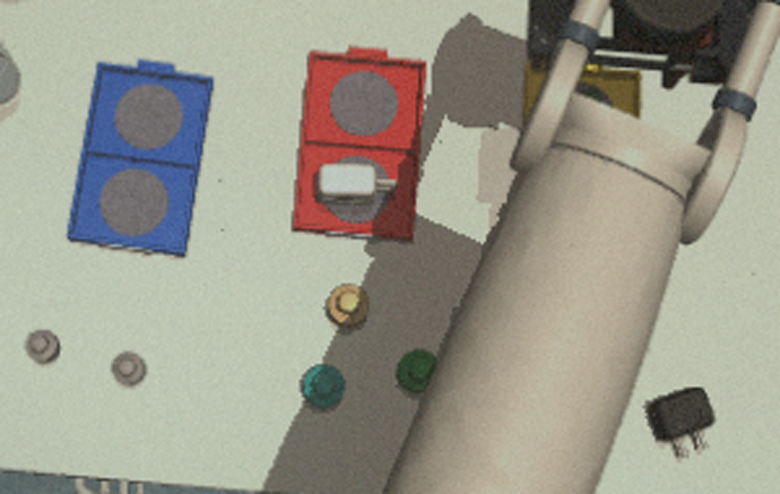

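The arm hides the yellow tray, but nothing else in the picture has moved. I'll carry on with the red vial and the grey weight.

```bash
python3 - <<'E'
from h import *
pick((.4068,-.134),.016,0,15)
place((.5633,-.1912),.0205,0)
pick((.3876,.2848),.007,90,30)
f=r.snapshot("side");cv2.imwrite("pics/s2.png",cv2.convertScaleAbs(cv2.resize(cv2.cvtColor(f["frame"],cv2.COLOR_RGB2BGR),(800,600)),alpha=1.3))
E
```

```text
grip 0.0216 15.0 [ 0.4068 -0.134   0.198 ] [-0.  -0.3 -0.6]
lift 0.0219 15.0 [ 0.3 -0.   0.3] 12.9
down [ 0.5632 -0.1912  0.202 ] [ 0.   0.5 -0.4] 0.0216
clock 16.5
grip 0.0277 30.0 [0.3876 0.2848 0.189 ] [ 0.6 -1.1 -0.7]
lift 0.0278 30.0 [-0.7  0.  -2.5] 21.0
```

View pics/s2.png

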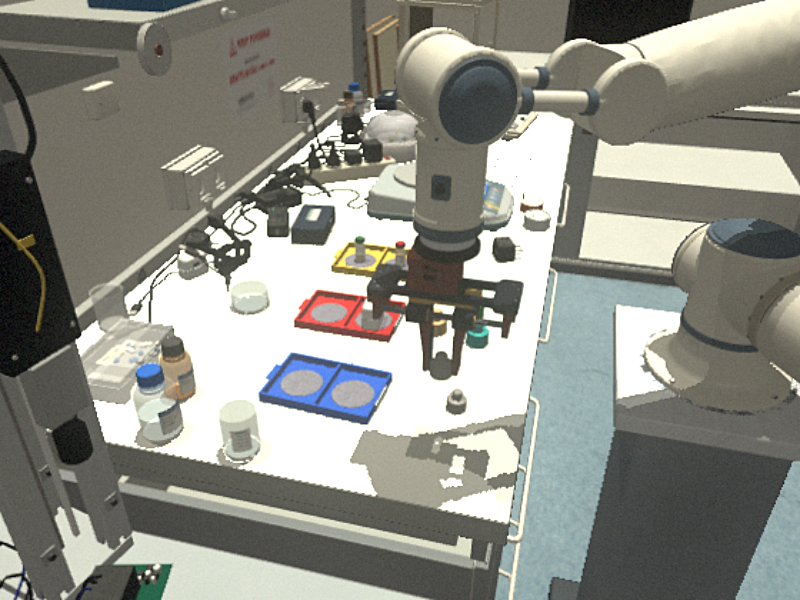

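Both vials stand on their pads, at about (360,250) and (400,255). The grey weight hangs upright in the fingers at (442,365). Next it goes into the blue tray, then the brass one.

```bash
python3 - <<'E'
from h import *
place((.6115,.2140),.0175,-3.6)
pick((.4444,.0146),.008,0,40)
f=r.snapshot("side");cv2.imwrite("pics/s3.png",crop(f,170,150,390,320,3.5,1.3))
E
```

```text
down [0.6115 0.2139 0.1992] [ 0.7 -0.8 -1.1] 0.0276
clock 25.2
grip 0.0361 40.0 [0.4444 0.0146 0.19  ] [-0.1  0.9 -0.2]
lift 0.0358 40.0 [-0.  -0.5 -1.6] 28.7
```

View pics/s3.png

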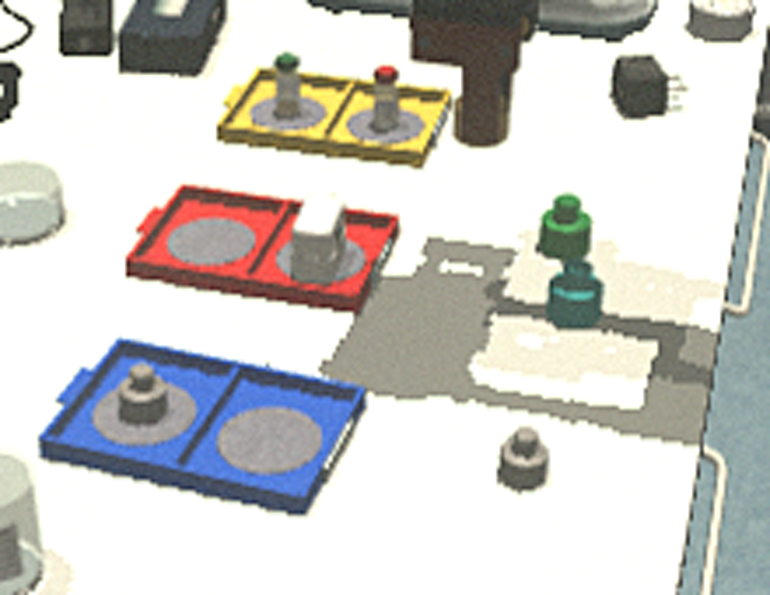

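The grey weight stands on the far blue pad at (143,395). Both vials are upright and the brass weight is held.

```bash
python3 - <<'E'
from h import *
place((.5288,.2192),.0175,-3.6)
a=np.radians(20.2)
pick((.362+.009*np.cos(a),-.293+.009*np.sin(a)),.0125,20.2,20)
print(r.sense()["orientation"],best([.6486,.0146,.32],-1.5))
f=r.snapshot("side");cv2.imwrite("pics/s4.png",crop(f,170,110,390,320,2.8,1.3))
E
```

```text
down [0.5287 0.2192 0.1991] [ 1.  -0.9 -2.6] 0.0357
clock 32.5
grip 0.0503 20.0 [ 0.3705 -0.2899  0.1947] [-0.5  0.   1.6]
lift 0.0499 20.0 [-0.  -0.1 -1.2] 36.8
[-1.79900762e+02  5.22339705e-02  2.02002458e+01] -1.5
```

View pics/s4.png

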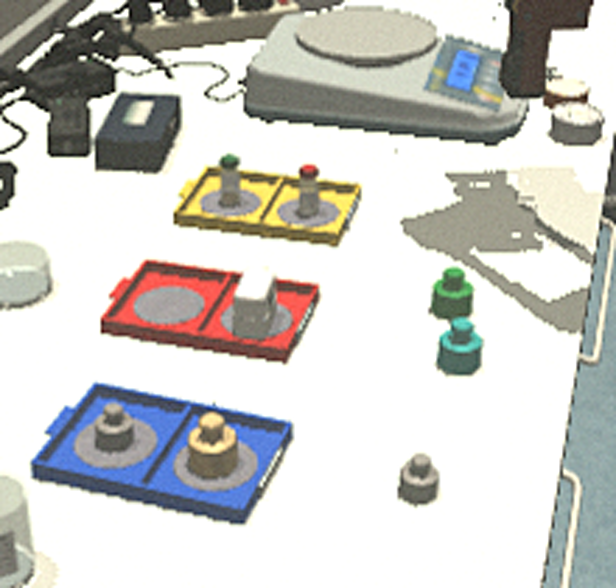

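Both weights stand on the blue pads, at (115,425) and (212,445), and the plug is in the grip.

```bash
python3 - <<'E'
from h import *
place((.6396+.009,.0149-.0002),.0175,-1.5)
r.move_joints([71.3,5.2,70.5,0,104.3,-3.2]);r.wait(.3)
f=r.snapshot("top");pickle.dump(f,open("top5.pkl","wb"));a=crop(f,165,130,405,225,3.3)
g=r.snapshot("side");b=crop(g,180,165,300,300,2,1.3)
im=np.zeros((600,800,3),np.uint8);im[:a.shape[0],:a.shape[1]]=a;im[320:590,:240]=b;cv2.imwrite("pics/f5.png",im)
print(r.sense()["clock"],r.sense()["tcp_pos"])
E
```

```text
down [0.6485 0.0147 0.1992] [0.3 0.7 0.4] 0.0499
clock 40.9
43.9583 [0.15998117 0.57815204 0.40495233]
```

View pics/f5.png

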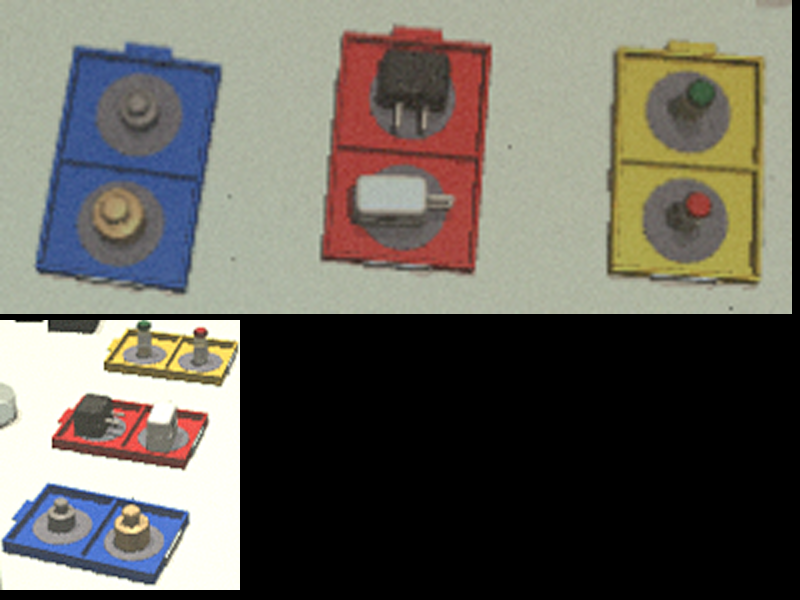

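The final picture shows all five items upright and centred on their pads. The white adapter is still in place.

```bash
python3 -c "
from station import r
print(r.hand_in())"
```

```text
the job is handed in; nothing more can be done
None
```

I handed the job in at about 44 s. The last pictures show both vials, both weights and the black adapter upright on their pads; I saw no verdict, and did not measure the white adapter or beaker for shift.

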